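Set the vent gap of a wafer drying stand

TASK

Push the drying tray along the bench into the stand until it is fully home against the end stop, without lifting it and without your fingers touching the wafer or its chuck. Then screw the knob down (clockwise from above) until the lid seats on the tray, back it off a quarter turn so that the wafer can vent, and finish still gripping the knob at that setting, so that I can tighten the lock ring. Do not disturb the loupe, the timer or the tweezers beside the stand.

Things in the scene. Friction and masses are not known exactly. Their poses are not given: they have to be found in the camera images.
- stand: Fixed aluminium stand. Origin on the bench under the screw axis, at the nest's centre; +x = push direction, mouth to end stop. Rails 16 mm high, inner faces y +-48 from x -30 mm; flared mouths before them, open to y +-61 at x -58. End stop face x +48. Feet to y +-90. Columns at y +-62. Beam x +-17, y +-73, top z 84; cap nuts to z 89; guide rods at y +-34 to z 104; brass lock ring (fixed) to z 94.
- tray: Loose aluminium tray, 0.5 kg. Origin on its underside under the dish centre; +x = front, goes in first. Dish 96 (x) by 92 mm (y), front corners bevelled, rim 30 mm high; behind it a tongue 8 mm thick, ending at x -82 in a push lip 90 wide, 6 thick, 26 mm high. Home, its origin and axes match the stand's (2 mm play each side). Starts 115-135 mm short of home.
- tray_lip (a point): Centre of the rear face of the tray's push lip, in tray axes (-82, 0, 13) mm: push here towards tray +x.
- wafer_chuck: The round chuck (54 mm, 17 mm high) in the tray's dish, fixed to it; not to be touched. Origin under its centre, 6 mm above the tray's underside.
- wafer: The dark wafer, a thin disc of 51 mm on the chuck; not to be touched. Origin at its centre.
- lid: Rectangular lid plate 92 x 88 x 8 mm under the beam, carried by the screw and kept from turning by its guide rods. Origin: centre of its underside, on the screw axis. It rises 12 mm per turn of the screw; seated, it lies on the tray's rim, underside 30 mm above the bench.
- knob: Black fluted round knob on the screw, 39 mm diameter, 22 mm high, axis vertical, white index mark on top; gripped across from above at any yaw. Origin: centre of its underside. Underside 110 mm above the bench when seated (16 mm above the lock ring), 12 mm per turn higher when backed off.
- knob_grip (a point): Centre of the knob, 11 mm above its underside, on the axis: the point to grip.
- screw (a joint): Angle of the screw, rad. 0 = seated (hard stop, felt as a sudden rise of torque; lid down on the tray's rim); positive = backed off, counter-clockwise from above; 1.571 = a quarter turn off the seat; 3.0 = other end. About 0.06 N m of friction; stays where left. Starts between 1.1 and 2.7.
- loupe: Black round loupe, 41 mm diameter, 38 mm high, stands loose on the bench to the left of the tray. Origin under its centre. Bystander.
- timer: Flat white timer, 52 x 66 x 20 mm, loose on the bench to the right of the tray. Origin under its centre. Bystander.
- tweezers: Steel tweezers, 16 x 129 x 9 mm, loose on the bench to the right of the stand, about parallel to the push. Origin under their centre. Bystander.

How it is judged:
By the outcome, as a careful person would: the job done as asked, in the order asked, and still so for the second after the job is handed in, while the arm keeps its last pose, push and grip.
It also fails if it takes over 72 s, if anything falls off the work surface, if the arm or the gripper's body presses on something with over 40 N, if the wrist force passes 120 N, or if a joint passes its speed limit or range.

ROBOT

A 7-joint arm with a two-finger parallel gripper is mounted at the origin on a cart in front of the work surface, level with it; the furniture and walls round the work are solid. World frame = base frame: x ahead of the robot, y to its left, z up, the work surface at z = 0. Lengths are in m, angles in rad, forces in N, time in s.
With the tool pointing down it reaches from about 0.425 to 0.95 m from the base axis. Payload 4.7 kg.
Tool frame: the origin (TCP) lies midway between the tips of the shut fingers; the grasp point (between the pads) lies 19 mm behind it; z points along the fingers, y is the line along which they close (so a half turn about z gives the same grasp; the last joint's range is limited). The gripper opens to 87 mm and grips with 3 to 60 N. Pads are 19 mm wide; open, the fingers measure 117 mm over their backs; the gripper's body (75 mm by 190 mm) begins 51 mm behind the grasp point.
Start: joints at [-1.37, 0.469, -0.049, 1.532, 0.024, 1.141, -0.082], TCP at [0.154, 0.657, 0.223] pointing down, gripper open.
Joint ranges: [-2.59, 2.59], [-0.33, 1.99], [-1.39, 1.29], [0.1, 2.45], [-1.04, 4.18], [0.21, 1.99], [-2.66, 2.66]. Speed limits (rad/s): [2.57, 2.57, 3.14, 3.14, 3.14, 3.14, 3.14].

INTERFACE

Orientations are given as a rotation vector (axis times angle).
In Python, from rig import * gives the robot as it stands. The module is installed in compiled form; this text tells all that it offers.
- The arm moves only by the shell command python3 -m creep [OPENING] [FORCE], which reads ROWS from standard input. ROWS is a JSON object with one list for each field, all of the same length, 1 to 12, a row being the entries at one place: sx, sy, sz (the shift in parts of the range, where 1.0 means 0.3 m), yaw (a turn about the tool's z in parts of the range, where 1.0 means 360 degrees); each row shifts and turns the commanded pose from where the row before left it, along the tool's axes as they then stand; what a row does not reach is not made up. A row lasts 1/10 s, in which the tool goes at most 0.05 m and 0.15 rad, less where a joint would pass 70% of its speed; a pose out of reach is approached as far as the arm can. OPENING is the opening from 0.0 (shut) to 1.0 (fully open), set as the command begins (- or left out keeps the last). The fingers move at their own pace and stop on an object; FORCE is the grip in N (left out, the last holds). Time passes only in rows, so rows that do not move let the fingers close. It prints the time, the measured TCP pose, the force, the opening and the grip force at its end. Input that does not fit is refused with a message, and nothing moves.
- state(): the state, without advancing time (a new reading comes with each control period).
- get_image(name): name is "scene" or "top"; returns a dict with "color" (480x640x3 uint8, red, green, blue), "camera_matrix" (3x3 intrinsics, pixels), "rvec" (rotation vector, rad) and "tvec" (3), from world to camera coordinates, as OpenCV has them. Camera axes: x right, y down, z forward; pixel columns grow to the right and rows downward; lengths in m; the calibration is good to about 2 mm. A picture is of the moment at which its call begins. There is no depth.
- close_job(): hands the job in; it is judged then, once.
Trained networks look in a picture, given as the dict that the camera call returned (one of the last four; its "shot" number tells which), for a name from the list of things; names that differ only in an ending like _2 or _b are one class to them, and where a whole thing is asked for, a point or a joint stands for the part that bears it (a point fixed in the world has none). Each returns a list of dicts, best first, with "conf" (0 to 1); they miss things now and then, are a little off and sometimes report something else, mostly with a low value. They report only what shows in the picture. A call takes as long as a camera call.
- recognise(picture, target): "extent" ([centre column, centre row, width, height] in pixels, round what is visible of it).
- cut_out(picture, target): "mask" (480x640 bool, what is visible of it) and "extent" ([centre column, centre row, width, height] in pixels, round what is visible of it).
- tip_of(picture, target): "pixel" ([column, row] in pixels: a listed point, or the origin of a listed thing).
The state is a dict: "clock": time; "q": joint angles; "joint_velocities": joint speeds; "joint_torque": joint torques, N m; "ee_pos": TCP position; "ee_rot": TCP orientation; "ft_force": force on the tool from outside, world axes, zero at the start; "moment": the same for the moment, N m; "grip_width": opening from 0.0 (shut) to 1.0 (fully open); "finger_force": force on a finger pad.
Only numpy, scipy, OpenCV 4.12 (cv2) and the standard library are available. Lean on these libraries where they do the work, as an engineer would, in place of code of your own. Each camera call takes 0.05 s, during which the arm holds its last target. There are 200 camera calls.

## Working session

There is one attempt and no reset: what is moved stays moved. The work goes in short steps, Python scripts to look and compute and a shell command to move; the robot and the scene stay as the last step left them, time stands still between calls to the robot, and variables do not carry over. Pictures are saved under pics/ and viewed, at most 10 in all, crops included, and the job is handed in when it is done.

```bash
mkdir -p pics; cat > h.py <<'E'
from rig import *
import numpy as np, cv2
def ray(p,uv):
    R=cv2.Rodrigues(np.array(p["rvec"],float))[0];t=np.array(p["tvec"],float).ravel()
    d=np.linalg.inv(np.array(p["camera_matrix"]))@np.array([uv[0],uv[1],1.]);return -R.T@t,R.T@d
def at_z(p,uv,z):
    c,d=ray(p,uv);return c+d*(z-c[2])/d[2]
def tri(rs):
    A=np.zeros((3,3));b=np.zeros(3)
    for c,d in rs:
        d=d/np.linalg.norm(d);M=np.eye(3)-np.outer(d,d);A+=M;b+=M@c
    return np.linalg.solve(A,b)
def proj(p,X):
    return cv2.projectPoints(np.array(X,float).reshape(-1,3),np.array(p["rvec"],float),np.array(p["tvec"],float),np.array(p["camera_matrix"],float),None)[0].reshape(-1,2)
E
python3 - <<'E'
from h import *
np.set_printoptions(precision=4,suppress=True)
s=state();print({k:np.round(v,3) for k,v in s.items()})
P={n:get_image(n) for n in("scene","top")}
for n,p in P.items():
    cv2.imwrite(f"pics/{n}0.png",p["color"][...,::-1]);print(n,"cam",ray(p,(320,240))[0])
for t in ["stand","tray","tray_lip","wafer_chuck","wafer","lid","knob","knob_grip","loupe","timer","tweezers"]:
    for n,p in P.items():
        r=tip_of(p,t)[:2];print(t,n,[(np.round(x["pixel"],1),round(x["conf"],2)) for x in r], [np.round(at_z(p,x["pixel"],{"wafer":.025,"tray_lip":.013,"knob":.117,"knob_grip":.128,"lid":.037}.get(t,0)),4)[:2] for x in r[:1]])
E
```

```text
{'clock': np.float64(0.0), 'q': array([-1.37 ,  0.469, -0.049,  1.534,  0.024,  1.141, -0.082]), 'joint_velocities': array([ 0.001,  0.001,  0.002, -0.002, -0.   , -0.   ,  0.001]), 'joint_torque': array([ -0.   , -50.797,  -0.081, -23.616,  -0.061,   0.038,   0.   ]), 'ee_pos': array([0.154, 0.657, 0.221]), 'ee_rot': array([-0.36 , -3.121,  0.003]), 'ft_force': array([0.132, 0.197, 0.155]), 'moment': array([-0.002, -0.048, -0.004]), 'finger_force': np.float64(0.0), 'grip_width': np.float64(1.005)}
scene cam [ 0.005  -0.4665  0.4941]
top cam [0.5119 0.0288 0.9282]
stand scene [(array([413.2, 291.9]), 0.26)] [array([ 0.6479, -0.1318])]
stand top [(array([351.5, 195.3]), 0.9)] [array([ 0.6601, -0.0064])]
tray scene [(array([304.1, 291.1]), 0.64), (array([303.3, 286.8]), 0.29)] [array([0.537 , 0.0142])]
tray top [(array([341.5, 253.9]), 0.74)] [array([0.547 , 0.0165])]
tray_lip scene [(array([261.3, 302.9]), 0.68), (array([415. , 292.9]), 0.31)] [array([0.4559, 0.0339])]
tray_lip top [(array([330.1, 297.8]), 0.79)] [array([0.4645, 0.0406])]
wafer_chuck scene [(array([303.5, 287. ]), 0.4
[... 432 characters left out ...]
.93)] [array([ 0.6671, -0.0065])]
knob_grip scene [(array([358.5, 204.1]), 0.56)] [array([ 0.6508, -0.0144])]
knob_grip top [(array([352.5, 181.3]), 0.84)] [array([ 0.6634, -0.004 ])]
loupe scene [(array([274. , 266.4]), 0.83)] [array([0.563 , 0.1097])]
loupe top [(array([284. , 242.8]), 0.63)] [array([0.5716, 0.1267])]
timer scene [(array([380.7, 330.4]), 0.7), (array([413.7, 295.4]), 0.36)] [array([ 0.5296, -0.1449])]
timer top [(array([423.5, 258.8]), 0.83), (array([332.7, 297.5]), 0.6)] [array([ 0.533 , -0.1404])]
tweezers scene [(array([414. , 294.1]), 0.63)] [array([ 0.6431, -0.1361])]
tweezers top [(array([418.9, 196.2]), 0.7), (array([339.9, 252.8]), 0.4)] [array([ 0.6544, -0.1369])]
```

View pics/top0.png

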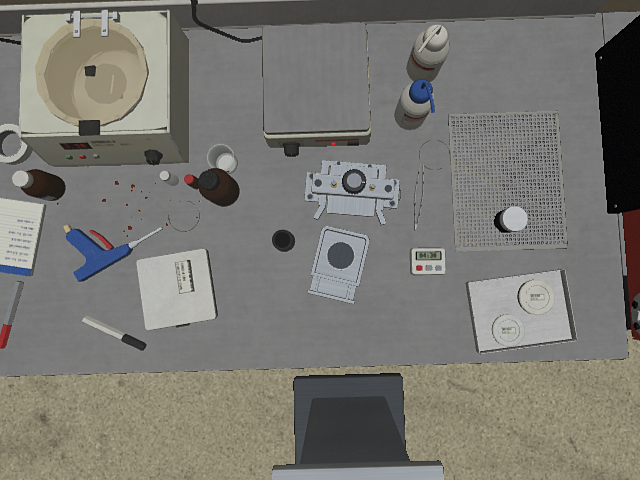

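View pics/scene0.png

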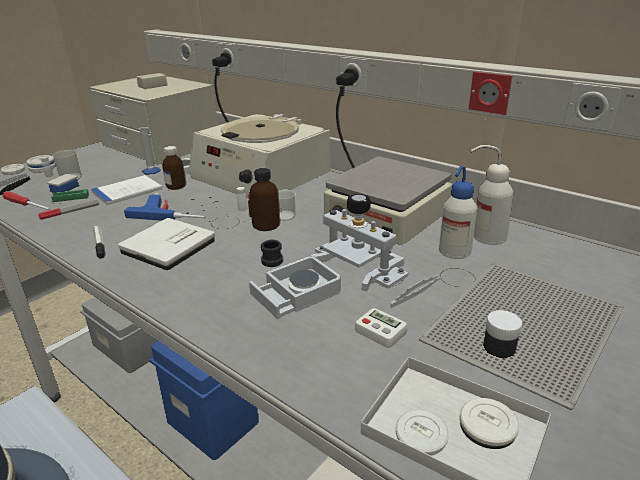

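```bash
cat >> h.py <<'E'
from scipy.optimize import minimize
TRAY=[(-48,48,-46,46,0,30),(-82,-48,-45,45,0,8),(-82,-76,-45,45,0,26)]
def boxes(B,x,y,a):
    c,s=np.cos(a),np.sin(a);out=[]
    for x0,x1,y0,y1,z0,z1 in B:
        bx=[(x0,y0),(x1-12,y0),(x1,y0+12),(x1,y1-12),(x1-12,y1),(x0,y1)] if x1==48 else [(x0,y0),(x1,y0),(x1,y1),(x0,y1)]
        out.append(np.array([(x+(c*u-s*v)/1e3,y+(s*u+c*v)/1e3,z/1e3) for u,v in bx for z in(z0,z1)]))
    return out
def render(p,B,v):
    m=np.zeros((480,640),np.uint8)
    for b in boxes(B,*v):
        h=cv2.convexHull(proj(p,b).astype(np.float32)).reshape(-1,2)
        cv2.fillConvexPoly(m,np.round(h*16).astype(np.int32),255,cv2.LINE_AA,4)
    return m/255.
def fit(P,name,B,v0):
    res=[]
    for p in P:
        r=cut_out(p,name)
        if not r: print("no mask");continue
        M=cv2.GaussianBlur(r[0]["mask"].astype(float),(0,0),1)
        f=lambda w:np.sum((cv2.GaussianBlur(render(p,B,w*[.01,.01,.1]),(0,0),1)-M)**2)
        o=minimize(f,np.array(v0)/[.01,.01,.1],method="Nelder-Mead",options=dict(initial_simplex=np.array(v0)/[.01,.01,.1]+np.array([[0,0,0],[1,0,0],[0,1,0],[0,0,1.]])))
        res.append(o.x*[.01,.01,.1]);print(name,np.round(res[-1],4),"conf",r[0]["conf"],"err",round(o.fun,1),"area",M.sum().round())
    return res
E
python3 - <<'E'
from h import *
P=[get_image("top"),get_image("scene")]
fit(P,"tray",TRAY,(.547,.0165,-.25))
rs=[]
for p in P:
    k=cut_out(p,"knob")[0];uv=np.argwhere(k["mask"]).mean(0)[::-1];rs.append(ray(p,uv));print(uv,k["extent"],at_z(p,uv,.133))
print("knob tri",tri(rs))
im=cv2.resize(P[0]["color"][150:310,270:460],None,fx=4,fy=4,interpolation=cv2.INTER_CUBIC)[:600]
cv2.imwrite("pics/c1.png",im[...,::-1])
E
```

```text
tray [ 0.5442  0.019  -0.2619] conf 0.69 err 76.8 area 3335.0
tray [ 0.5437  0.0179 -0.2916] conf 0.79 err 74.6 area 3526.0
[353.34042553 181.24468085] [354.8, 182.7, 18.6, 27.4] [ 0.66245448 -0.00519032  0.133     ]
[358.43170732 203.6       ] [358.9, 204.2, 29.5, 20.5] [ 0.64357184 -0.01937545  0.133     ]
knob tri [ 0.66435525 -0.00534596  0.12146495]
```

View pics/c1.png

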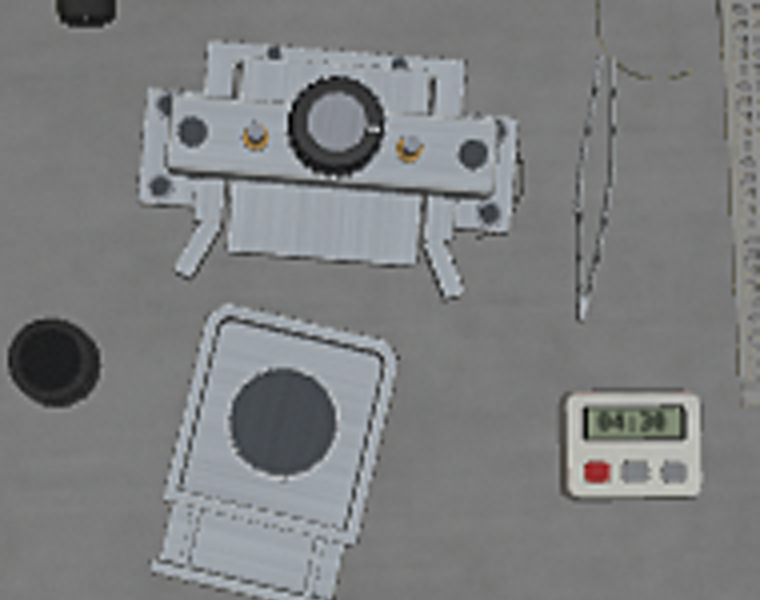

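The crop shows the beam's cap nuts at crop px (192,131) and (474,155), the knob at (336,125) and the tray yawed about -15° below, its lip at the bottom left. The timer is at (632,445) and the loupe at (54,362).

```bash
python3 - <<'E'
from h import *
p=get_image("top")
f=lambda u,v,z:at_z(p,(269.6+u/4,149.6+v/4),z/1e3)
def yaw(a,b):d=a-b;return np.arctan2(-d[0],d[1])
for n,A,B,z in [("nuts",(192,131),(474,155),89),("rods",(256,129),(410,143),104),("beamlow",(168,172),(490,194),80),("feet",(140,205),(507,233),8),("mouth tips",(183,277),(455,297),16),("knobtop",(336,125),(336,125),134+0)]:
    a,b=f(*A,z),f(*B,z);print(n,(a+b)[:2]/2,yaw(a,b),np.linalg.norm(a-b))
E
```

```text
nuts [ 0.66351668 -0.00588835] -0.11659254831638878 0.12439050148735982
rods [ 0.66385727 -0.00542362] -0.1224884114474834 0.06676984491346682
beamlow [ 0.64725306 -0.00388655] -0.09935499390676428 0.14313095895827083
feet [ 0.64136662 -0.00341582] -0.1070411222072606 0.17681723368102303
mouth tips [ 6.07742330e-01 -1.93682937e-05] -0.10366497301349875 0.12950340223742687
knobtop [ 0.66291708 -0.00560133] -0.0 0.0
```

Careful with the scale: shifts go in shares of 0.3 m and turns go in shares of 360 degrees. That gives: -0.033 m / 0.3 = -0.11, -0.026 m / 0.3 = -0.0867, 0.003 rad / 6.2832 = 0.0005.

```bash
echo '{"sx": [-0.0433, -0.0867, -0.0867, -0.0867, -0.0867, -0.0867, -0.0867, -0.0867, -0.0867, -0.0867, -0.0867, -0.0867], "sy": [-0.055, -0.11, -0.11, -0.11, -0.11, -0.11, -0.11, -0.11, -0.11, -0.11, -0.11, -0.11], "sz": [0, 0, 0, 0, 0, 0, 0, 0, 0, 0, 0, 0], "yaw": [0, 0.0005, 0.0005, 0.0005, 0.0005, 0.0005, 0.0005, 0.0005, 0.0005, 0.0005, 0.0005, 0.0005]}' | python3 -m creep 0.6 20
echo '{"sx": [-0.0867, -0.0867, -0.0867, -0.0867, -0.0433, 0, 0, 0, 0, 0], "sy": [-0.11, -0.11, -0.11, -0.11, -0.055, 0, 0, 0, 0, 0], "sz": [0, 0, 0, 0, 0, 0.1333, 0.1333, 0.1, 0, 0], "yaw": [0.0005, 0.0005, 0.0005, 0.0005, 0, 0, 0, 0, 0, 0]}' | python3 -m creep
cat > st.py <<'E'
from h import *
# pose of the tool relative to stand frame; forward = -tool x
S=np.array([.6635,-.0056,-.107])
from scipy.spatial.transform import Rotation as Ro
s=state();R=Ro.from_rotvec(s["ee_rot"]).as_matrix();p=np.array(s["ee_pos"])
yaw=np.arctan2(-R[1,0],-R[0,0]);c,n=np.cos(S[2]),np.sin(S[2]);d=p[:2]-S[:2]
print("t",round(s["clock"],2),"pos",p.round(4),"yaw",yaw.round(4),"stand-frame xy",np.round([c*d[0]+n*d[1],-n*d[0]+c*d[1]],4),"relyaw",round(yaw-S[2],4),"F",np.round(s["ft_force"],1),"M",np.round(s["moment"],2),"tilt",R[:,2].round(3),"gw",round(float(s["grip_width"]),3),"ff",round(float(s["finger_force"]),1),"q",np.round(s["q"],2))
E
python3 st.py
```

```text
clock: 2.75
ee_pos: [0.3527, 0.2152, 0.2229]
ee_rot: [0.411, 3.114, 0.002]
ft_force: [0.5, 0.1, -0.7]
grip_width: 0.603
finger_force: 0.0
clock: 3.75
ee_pos: [0.426, 0.0426, 0.113]
ee_rot: [0.43, 3.112, -0.0]
ft_force: [0.7, 0.1, -0.7]
grip_width: 0.603
finger_force: 0.0
t 3.75 pos [0.426  0.0426 0.113 ] yaw -0.2748 stand-frame xy [-0.2413  0.0225] relyaw -0.1678 F [ 0.7  0.1 -0.7] M [ 0.04 -0.02 -0.03] tilt [ 0. -0. -1.] gw 0.603 ff 0.0 q [-0.55  0.22  0.41  2.23 -0.13  0.72  1.24]
```

Scaled: 0.035 m / 0.3 = 0.1167, 0.03 m / 0.3 = 0.1.

```bash
echo '{"sx": [-0.02, 0, 0, 0, 0], "sy": [0.03, 0, 0, 0, 0], "sz": [0, 0.1167, 0.1167, 0.1, 0], "yaw": [0, 0, 0, 0, 0]}' | python3 -m creep; python3 st.py
python3 - <<'E'
from h import *
p=get_image("top")
im=cv2.resize(p["color"][150:350,270:460],None,fx=3,fy=3,interpolation=cv2.INTER_CUBIC)
cv2.imwrite("pics/c2.png",im[...,::-1])
E
```

```text
clock: 4.25
ee_pos: [0.4334, 0.0502, 0.0112]
ee_rot: [-0.429, -3.109, 0.001]
ft_force: [-0.1, 0.4, 0.9]
grip_width: 0.6
finger_force: 0.0
t 4.25 pos [0.4334 0.0502 0.0112] yaw -0.274 stand-frame xy [-0.2348  0.0309] relyaw -0.167 F [-0.1  0.4  0.9] M [-0.06  0.   -0.02] tilt [-0.003 -0.    -1.   ] gw 0.6 ff 0.0 q [-0.47  0.44  0.31  2.27 -0.29  0.47  1.37]
```

View pics/c2.png

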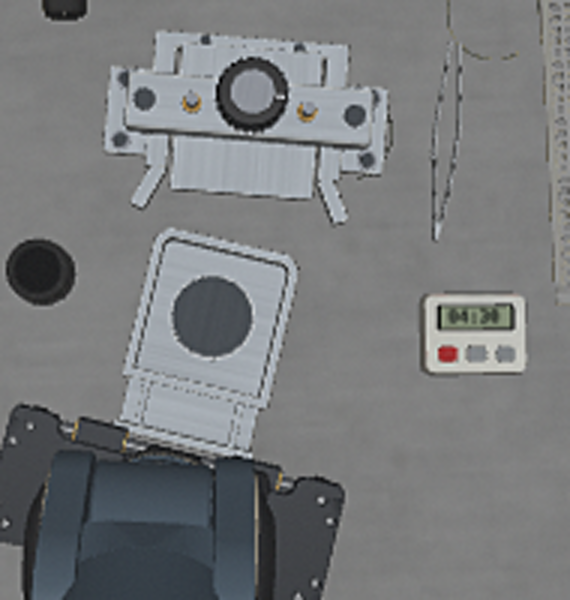

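Scaled: -0.01 m / 0.3 = -0.0333, -0.006 m / 0.3 = -0.02.

```bash
echo '{"sx": [-0.0333, -0.0333, -0.02, -0.02, -0.02, -0.02, -0.02, -0.02, 0], "sy": [0, 0, 0, 0, 0, 0, 0, 0, 0], "sz": [0, 0, 0, 0, 0, 0, 0, 0, 0], "yaw": [0, 0, 0, 0, 0, 0, 0, 0, 0]}' | python3 -m creep; python3 st.py
python3 - <<'E'
from h import *
p=get_image("top")
# plan: dish (rim) only is visible
from h import fit
fit([p,get_image("scene")],"tray",TRAY,(.57,.012,-.27))
E
```

```text
clock: 5.2
ee_pos: [0.4885, 0.0342, 0.013]
ee_rot: [0.431, 3.111, 0.001]
ft_force: [-1.7, 0.5, 1.4]
grip_width: 0.597
finger_force: 0.7
t 5.2 pos [0.4885 0.0342 0.013 ] yaw -0.2752 stand-frame xy [-0.1783  0.0209] relyaw -0.1682 F [-1.7  0.5  1.4] M [ 0.13  0.32 -0.01] tilt [ 0.001  0.    -1.   ] gw 0.597 ff 0.7 q [-0.4   0.49  0.31  2.15 -0.29  0.53  1.42]
tray [ 0.5896  0.0047 -0.3382] conf 0.81 err 981.2 area 2371.0
tray [ 0.5802  0.0048 -0.3231] conf 0.81 err 1343.2 area 1971.0
```

Scaled: -0.006 m / 0.3 = -0.02, -0.001 m / 0.3 = -0.0033, -0.025 rad / 6.2832 = -0.004.

```bash
echo '{"sx": [-0.02, -0.02, -0.02, -0.02, -0.02, -0.02, 0], "sy": [-0.001, -0.0017, -0.0023, -0.0027, -0.0033, -0.0033, 0], "sz": [0, 0, 0, 0, 0, 0, 0], "yaw": [-0.0032, -0.004, -0.004, -0.004, -0.0032, -0.0032, 0]}' | python3 -m creep; python3 st.py
python3 - <<'E'
from h import *
p=get_image("top")
im=cv2.resize(p["color"][150:300,270:440],None,fx=4,fy=4,interpolation=cv2.INTER_CUBIC)
cv2.imwrite("pics/c3.png",im[...,::-1])
E
```

```text
clock: 6.1
ee_pos: [0.5208, 0.0212, 0.0121]
ee_rot: [-0.221, -3.131, 0.002]
ft_force: [-3.5, -0.8, -1.7]
grip_width: 0.6
finger_force: 1.5
t 6.1 pos [0.5208 0.0212 0.0121] yaw -0.1406 stand-frame xy [-0.1447  0.0114] relyaw -0.0336 F [-3.5 -0.8 -1.7] M [-0.35  0.74 -0.1 ] tilt [-0.003 -0.001 -1.   ] gw 0.6 ff 1.5 q [-0.34  0.52  0.28  2.08 -0.25  0.57  1.55]
```

View pics/c3.png

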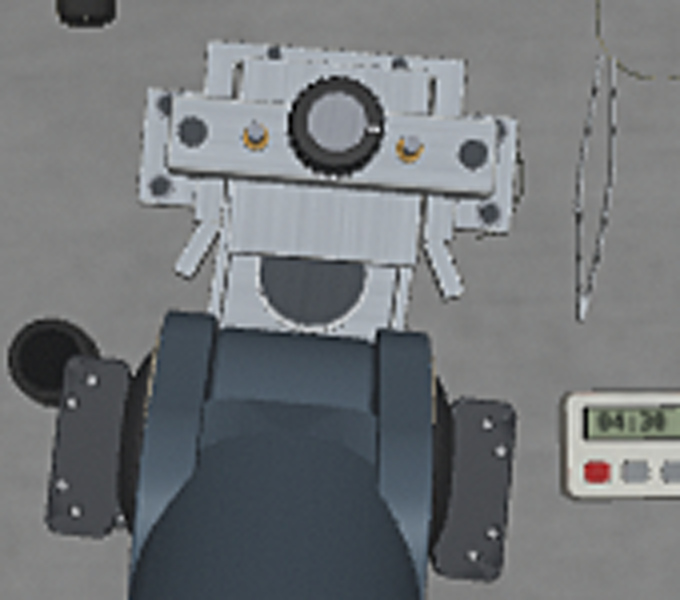

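Tray is entering the mouth, nearly aligned (its sides at crop (215,320) and (405,330)), gripper body above loupe height. Continue.

Scaled: -0.006 m / 0.3 = -0.02, -0.001 m / 0.3 = -0.0033, -0.01 rad / 6.2832 = -0.0016.

```bash
echo '{"sx": [-0.02, -0.02, -0.02, -0.02, 0], "sy": [-0.0033, -0.0033, -0.0033, -0.0033, 0], "sz": [0, 0, 0, 0, 0], "yaw": [-0.0016, -0.0016, -0.0016, 0, 0]}' | python3 -m creep; python3 st.py;echo '{"sx": [-0.02, -0.02, 0], "sy": [-0.0033, -0.0033, 0], "sz": [0, 0, 0], "yaw": [0, 0, 0]}' | python3 -m creep; python3 st.py
```

```text
clock: 6.65
ee_pos: [0.5439, 0.014, 0.012]
ee_rot: [-0.174, -3.134, 0.002]
ft_force: [-4.5, -2.7, 0.9]
grip_width: 0.602
finger_force: 2.2
t 6.65 pos [0.5439 0.014  0.012 ] yaw -0.1111 stand-frame xy [-0.121   0.0067] relyaw -0.0041 F [-4.5 -2.7  0.9] M [-0.56  1.08 -0.15] tilt [-0.003 -0.001 -1.   ] gw 0.602 ff 2.2 q [-0.31  0.55  0.27  2.03 -0.25  0.6   1.58]
clock: 6.95
ee_pos: [0.5574, 0.0116, 0.0124]
ee_rot: [0.173, 3.136, -0.001]
ft_force: [-1.9, -0.7, -0.3]
grip_width: 0.602
finger_force: 0.8
t 6.95 pos [0.5574 0.0116 0.0124] yaw -0.1102 stand-frame xy [-0.1073  0.0058] relyaw -0.0032 F [-1.9 -0.7 -0.3] M [-0.23  0.36 -0.12] tilt [ 0.    -0.001 -1.   ] gw 0.602 ff 0.8 q [-0.3   0.56  0.27  2.   -0.25  0.61  1.59]
```

Scaled: -0.005 m / 0.3 = -0.0167, -0.003 m / 0.3 = -0.01.

```bash
echo '{"sx": [-0.0167, -0.0167, -0.01, 0], "sy": [0, 0, 0, 0], "sz": [0, 0, 0, 0], "yaw": [0, 0, 0, 0]}' | python3 -m creep; python3 st.py;echo '{"sx": [-0.0067, -0.0033, 0], "sy": [0, 0, 0], "sz": [0, 0, 0], "yaw": [0, 0, 0]}' | python3 -m creep; python3 st.py
```

```text
clock: 7.35
ee_pos: [0.5699, 0.0105, 0.0123]
ee_rot: [-0.172, -3.137, 0.001]
ft_force: [-3.1, -2.1, 0.4]
grip_width: 0.598
finger_force: 1.4
t 7.35 pos [0.5699 0.0105 0.0123] yaw -0.1098 stand-frame xy [-0.0948  0.006 ] relyaw -0.0028 F [-3.1 -2.1  0.4] M [-0.42  0.7  -0.16] tilt [-0. -0. -1.] gw 0.598 ff 1.4 q [-0.29  0.58  0.27  1.97 -0.25  0.63  1.59]
clock: 7.65
ee_pos: [0.5716, 0.0102, 0.0123]
ee_rot: [-0.173, -3.134, 0.0]
ft_force: [-5.2, -1.9, 2.2]
grip_width: 0.599
finger_force: 2.7
t 7.65 pos [0.5716 0.0102 0.0123] yaw -0.1101 stand-frame xy [-0.0931  0.0059] relyaw -0.0031 F [-5.2 -1.9  2.2] M [-0.44  1.27 -0.21] tilt [-0.003 -0.    -1.   ] gw 0.599 ff 2.7 q [-0.29  0.58  0.27  1.96 -0.25  0.63  1.59]
```

Scaled: -0.002 m / 0.3 = -0.0067.

```bash
echo '{"sx": [-0.0067, -0.0067, 0], "sy": [0, 0, 0], "sz": [0, 0, 0], "yaw": [0, 0, 0]}' | python3 -m creep; python3 st.py;echo '{"sx": [-0.0067, -0.0067, 0], "sy": [0, 0, 0], "sz": [0, 0, 0], "yaw": [0, 0, 0]}' | python3 -m creep; python3 st.py
```

```text
clock: 7.95
ee_pos: [0.5718, 0.0102, 0.0121]
ee_rot: [-0.173, -3.126, -0.001]
ft_force: [-12.9, -1.5, 10.1]
grip_width: 0.6
finger_force: 6.6
t 7.95 pos [0.5718 0.0102 0.0121] yaw -0.1104 stand-frame xy [-0.0928  0.0059] relyaw -0.0034 F [-12.9  -1.5  10.1] M [-0.46  2.88 -0.34] tilt [-0.011  0.001 -1.   ] gw 0.6 ff 6.6 q [-0.29  0.58  0.27  1.95 -0.25  0.65  1.59]
clock: 8.25
ee_pos: [0.572, 0.0102, 0.0118]
ee_rot: [-0.172, -3.118, -0.002]
ft_force: [-20.8, 0.4, 15.8]
grip_width: 0.6
finger_force: 10.3
t 8.25 pos [0.572  0.0102 0.0118] yaw -0.1102 stand-frame xy [-0.0927  0.006 ] relyaw -0.0032 F [-20.8   0.4  15.8] M [-0.24  4.47 -0.36] tilt [-0.019  0.002 -1.   ] gw 0.6 ff 10.3 q [-0.29  0.59  0.27  1.95 -0.25  0.66  1.59]
```

Scaled: -0.05 m / 0.3 = -0.1667, -0.04 m / 0.3 = -0.1333.

```bash
echo '{"sx": [0.0333, 0.0667, 0.1, 0, 0, 0, 0, 0.1, 0], "sy": [0, 0, 0, 0, 0, 0, 0, 0, 0], "sz": [0, 0, 0, -0.1, -0.1667, -0.1667, -0.1333, 0, 0], "yaw": [0, 0, 0, 0, 0, 0, 0, 0, 0]}' | python3 -m creep; python3 st.py
python3 - <<'E'
from h import *
P=[get_image("top"),get_image("scene")]
im=cv2.resize(P[0]["color"][150:300,270:440],None,fx=4,fy=4,interpolation=cv2.INTER_CUBIC)
cv2.imwrite("pics/c4.png",im[...,::-1])
im=cv2.resize(P[1]["color"][170:320,270:440],None,fx=4,fy=4,interpolation=cv2.INTER_CUBIC)
cv2.imwrite("pics/c5.png",im[...,::-1])
for p in P:
    r=tip_of(p,"tray_lip");print([(x["pixel"],x["conf"],at_z(p,x["pixel"],.013)) for x in r[:1]])
E
```

```text
clock: 9.15
ee_pos: [0.491, 0.0206, 0.1845]
ee_rot: [0.169, 3.133, 0.005]
ft_force: [-0.3, 0.1, -0.3]
grip_width: 0.599
finger_force: 0.0
t 9.15 pos [0.491  0.0206 0.1845] yaw -0.1079 stand-frame xy [-0.1743  0.0077] relyaw -0.0009 F [-0.3  0.1 -0.3] M [ 0.   -0.02  0.05] tilt [ 0.005  0.003 -1.   ] gw 0.599 ff 0.0 q [-0.44  0.21  0.36  2.02 -0.1   0.92  1.44]
[([349.1, 233.4], 0.94, array([0.58502707, 0.00101999, 0.013     ]))]
[([324.6, 275.5], 0.73, array([0.58053277, 0.00443247, 0.013     ]))]
```

View pics/c4.png

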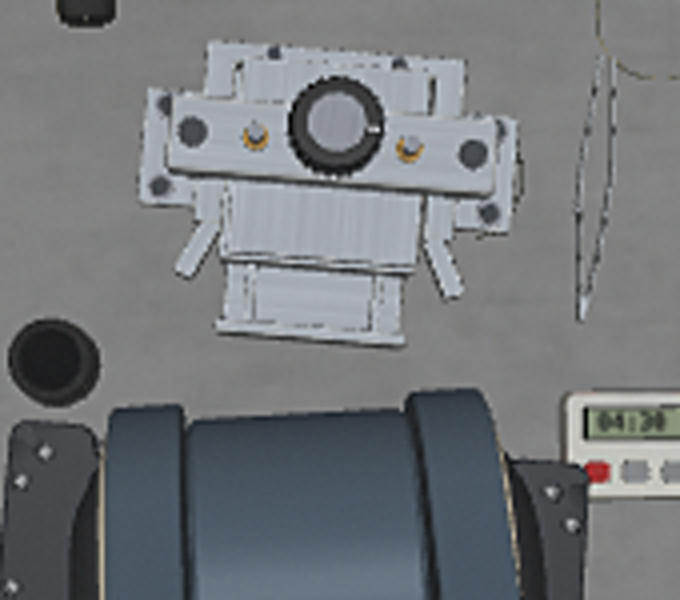

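View pics/c5.png

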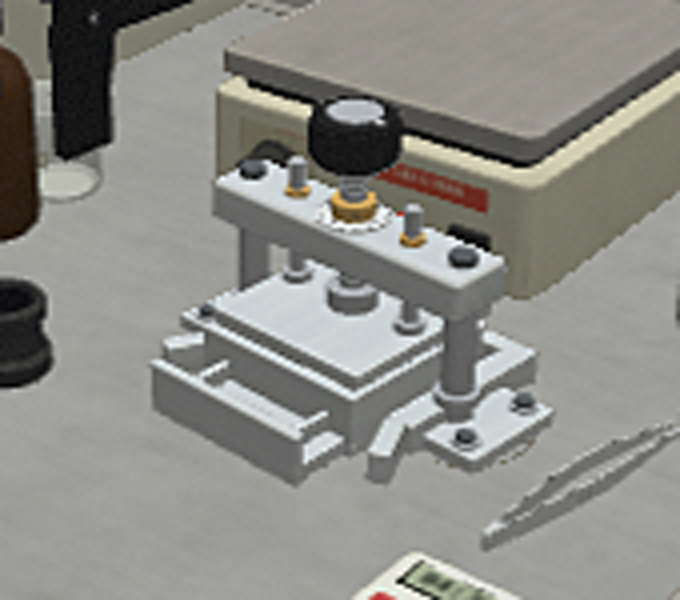

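The top crop shows the tray square in the nest (lip edge from (217,325) to (405,343)), and the scene crop shows the lid just above the rim with the tray home. Bystanders are unmoved. Next is the approach to the knob.

Scaled: -0.04 m / 0.3 = -0.1333, -0.03 m / 0.3 = -0.1.

```bash
echo '{"sx": [-0.1, -0.1333, -0.1333, -0.1333, -0.08, 0, 0], "sy": [-0.0067, -0.0067, -0.0067, -0.0057, 0, 0, 0], "sz": [0, 0, 0, 0, 0, 0, 0], "yaw": [0, 0, 0, 0, 0, 0, 0]}' | python3 -m creep 1.0 25; python3 st.py
```

```text
clock: 10.05
ee_pos: [0.6637, -0.0075, 0.1811]
ee_rot: [-0.173, -3.135, 0.001]
ft_force: [-1.0, -0.1, -0.2]
grip_width: 0.992
finger_force: 0.0
t 10.05 pos [ 0.6637 -0.0075  0.1811] yaw -0.11 stand-frame xy [ 0.0004 -0.0018] relyaw -0.003 F [-1.  -0.1 -0.2] M [ 0.01  0.03 -0.02] tilt [-0.002 -0.001 -1.   ] gw 0.992 ff 0.0 q [-0.31  0.5   0.37  1.62 -0.2   1.06  1.58]
```

Scaled: 0.03 m / 0.3 = 0.1, 0.0101 m / 0.3 = 0.0337.

```bash
echo '{"sx": [0, 0, 0, 0], "sy": [0.006, 0, 0, 0], "sz": [0.1, 0.1, 0.0337, 0], "yaw": [0, 0, 0, 0]}' | python3 -m creep; python3 st.py; echo '{"sx": [0, 0, 0, 0, 0, 0], "sy": [0, 0, 0, 0, 0, 0], "sz": [0, 0, 0, 0, 0, 0], "yaw": [0, 0, 0, 0, 0, 0]}' | python3 -m creep 0 25; python3 st.py
```

```text
clock: 10.45
ee_pos: [0.662, -0.0052, 0.1108]
ee_rot: [-0.172, -3.133, 0.0]
ft_force: [-0.3, 0.1, 0.1]
grip_width: 1.002
finger_force: 0.0
t 10.45 pos [ 0.662  -0.0052  0.1108] yaw -0.1095 stand-frame xy [-0.0015  0.0002] relyaw -0.0025 F [-0.3  0.1  0.1] M [-0.05 -0.01 -0.03] tilt [-0.004  0.    -1.   ] gw 1.002 ff 0.0 q [-0.29  0.57  0.34  1.69 -0.23  0.93  1.6 ]
clock: 11.05
ee_pos: [0.6638, -0.0054, 0.1126]
ee_rot: [0.172, 3.137, 0.0]
ft_force: [-0.3, -0.1, -0.4]
grip_width: 0.541
finger_force: 0.0
t 11.05 pos [ 0.6638 -0.0054  0.1126] yaw -0.1097 stand-frame xy [0.0002 0.0002] relyaw -0.0027 F [-0.3 -0.1 -0.4] M [-0.02  0.    0.03] tilt [ 0.  0. -1.] gw 0.541 ff 0.0 q [-0.29  0.57  0.34  1.68 -0.23  0.93  1.6 ]
```

Scaled: 0.001 m / 0.3 = 0.0033.

```bash
echo '{"sx": [0, 0, 0, 0], "sy": [0, 0, 0, 0], "sz": [0.0033, 0, 0, 0], "yaw": [0, 0, 0, 0]}' | python3 -m creep; python3 st.py
```

```text
clock: 11.45
ee_pos: [0.6638, -0.0061, 0.1117]
ee_rot: [0.173, 3.137, -0.001]
ft_force: [-0.6, -1.5, 3.0]
grip_width: 0.437
finger_force: 25.0
t 11.45 pos [ 0.6638 -0.0061  0.1117] yaw -0.1101 stand-frame xy [ 0.0003 -0.0005] relyaw -0.0031 F [-0.6 -1.5  3. ] M [-0.37  0.16 -0.  ] tilt [ 0.    -0.001 -1.   ] gw 0.437 ff 25.0 q [-0.29  0.57  0.34  1.68 -0.23  0.93  1.6 ]
```

Scaled: 0.0002 m / 0.3 = 0.0007, 0.1 rad / 6.2832 = 0.0159.

```bash
echo '{"sx": [0, 0, 0, 0, 0, 0, 0], "sy": [0, 0, 0, 0, 0, 0, 0], "sz": [0.0007, 0.0007, 0.0007, 0.0007, 0.0007, 0.0007, 0], "yaw": [0.008, 0.0159, 0.0159, 0.0159, 0.0159, 0.0159, 0]}' | python3 -m creep ; python3 st.py; echo '{"sx": [0, 0, 0, 0, 0], "sy": [0, 0, 0, 0, 0], "sz": [0.0007, 0.0007, 0.0007, 0.0007, 0], "yaw": [0.0159, 0.0159, 0.0159, 0.0159, 0]}' | python3 -m creep ; python3 st.py
```

```text
clock: 12.15
ee_pos: [0.6638, -0.0061, 0.1106]
ee_rot: [1.018, 2.971, -0.001]
ft_force: [-1.6, -2.8, 4.6]
grip_width: 0.438
finger_force: 25.0
t 12.15 pos [ 0.6638 -0.0061  0.1106] yaw -0.6602 stand-frame xy [ 0.0004 -0.0005] relyaw -0.5532 F [-1.6 -2.8  4.6] M [-0.6   0.29 -0.01] tilt [ 0.    -0.001 -1.   ] gw 0.438 ff 25.0 q [-0.39  0.59  0.48  1.69 -0.33  0.94  1.13]
clock: 12.65
ee_pos: [0.6638, -0.0061, 0.1098]
ee_rot: [1.587, 2.711, -0.001]
ft_force: [-1.5, -2.9, 4.8]
grip_width: 0.443
finger_force: 25.0
t 12.65 pos [ 0.6638 -0.0061  0.1098] yaw -1.0593 stand-frame xy [ 0.0004 -0.0005] relyaw -0.9523 F [-1.5 -2.9  4.8] M [-0.56  0.35 -0.03] tilt [ 0.    -0.001 -1.   ] gw 0.443 ff 25.0 q [-0.45  0.62  0.59  1.7  -0.4   0.95  0.8 ]
```

Scaled: 0.0002 m / 0.3 = 0.0007, 0.1 rad / 6.2832 = 0.0159.

```bash
for i in 1; do echo '{"sx": [0, 0, 0], "sy": [0, 0, 0], "sz": [0.0007, 0.0007, 0], "yaw": [0.0159, 0.0159, 0]}' | python3 -m creep ; done; python3 st.py; echo '{"sx": [0, 0, 0], "sy": [0, 0, 0], "sz": [0.0007, 0.0007, 0], "yaw": [0.0159, 0.0159, 0]}' | python3 -m creep >/dev/null; python3 st.py;  echo '{"sx": [0, 0, 0], "sy": [0, 0, 0], "sz": [0.0007, 0.0007, 0], "yaw": [0.0159, 0.0159, 0]}' | python3 -m creep >/dev/null; python3 st.py
```

```text
clock: 12.95
ee_pos: [0.6638, -0.0061, 0.1095]
ee_rot: [1.849, 2.539, -0.001]
ft_force: [-1.7, -2.6, 5.2]
grip_width: 0.441
finger_force: 25.0
t 12.95 pos [ 0.6638 -0.0061  0.1095] yaw -1.2591 stand-frame xy [ 0.0004 -0.0005] relyaw -1.1521 F [-1.7 -2.6  5.2] M [-0.6   0.37 -0.04] tilt [ 0.    -0.001 -1.   ] gw 0.441 ff 25.0 q [-0.48  0.63  0.64  1.7  -0.44  0.96  0.63]
t 13.25 pos [ 0.6638 -0.0061  0.1092] yaw -1.4587 stand-frame xy [ 0.0004 -0.0005] relyaw -1.3517 F [-1.9 -1.6  5.7] M [-0.62  0.42 -0.  ] tilt [ 0.    -0.001 -1.   ] gw 0.442 ff 25.0 q [-0.52  0.64  0.69  1.7  -0.48  0.97  0.46]
t 13.55 pos [ 0.6639 -0.0058  0.109 ] yaw -1.6568 stand-frame xy [ 0.0004 -0.0002] relyaw -1.5498 F [-2.7 -3.1  7.5] M [-0.53  0.63  0.19] tilt [ 0.    -0.001 -1.   ] gw 0.441 ff 25.0 q [-0.55  0.66  0.74  1.7  -0.52  0.98  0.3 ]
```

Scaled: 0.0001 m / 0.3 = 0.0003, 0.04 rad / 6.2832 = 0.0064.

```bash
echo '{"sx": [0, 0], "sy": [0, 0], "sz": [0.0003, 0], "yaw": [0.0064, 0]}' | python3 -m creep >/dev/null; python3 st.py;  echo '{"sx": [0, 0], "sy": [0, 0], "sz": [0.0003, 0], "yaw": [0.0064, 0]}' | python3 -m creep >/dev/null; python3 st.py
```

```text
t 13.75 pos [ 0.6639 -0.0058  0.1091] yaw -1.6955 stand-frame xy [ 0.0004 -0.0001] relyaw -1.5885 F [-2.7 -1.1  7.2] M [-0.5   0.64  0.41] tilt [ 0. -0. -1.] gw 0.439 ff 25.0 q [-0.55  0.66  0.75  1.7  -0.53  0.99  0.26]
t 13.95 pos [ 0.6639 -0.0058  0.109 ] yaw -1.7356 stand-frame xy [ 0.0004 -0.0002] relyaw -1.6286 F [-2.6 -0.6  8.8] M [-0.46  0.67  0.39] tilt [ 0. -0. -1.] gw 0.442 ff 25.0 q [-0.56  0.67  0.76  1.7  -0.53  0.99  0.23]
```

Scaled: -0.03 rad / 6.2832 = -0.0048.

```bash
echo '{"sx": [0, 0], "sy": [0, 0], "sz": [0, 0], "yaw": [0, 0]}' | python3 -m creep - 45 >/dev/null; python3 st.py;  echo '{"sx": [0, 0], "sy": [0, 0], "sz": [0, 0], "yaw": [0.0048, 0]}' | python3 -m creep >/dev/null; python3 st.py; echo '{"sx": [0, 0], "sy": [0, 0], "sz": [0, 0], "yaw": [-0.0048, 0]}' | python3 -m creep >/dev/null; python3 st.py; echo '{"sx": [0, 0], "sy": [0, 0], "sz": [0, 0], "yaw": [-0.0048, 0]}' | python3 -m creep >/dev/null; python3 st.py;echo '{"sx": [0, 0], "sy": [0, 0], "sz": [0, 0], "yaw": [-0.0048, 0]}' | python3 -m creep >/dev/null; python3 st.py
```

```text
t 14.15 pos [ 0.6639 -0.0059  0.109 ] yaw -1.7353 stand-frame xy [ 0.0004 -0.0002] relyaw -1.6283 F [-2.7 -1.5  8.7] M [-0.49  0.65  0.42] tilt [ 0. -0. -1.] gw 0.438 ff 45.0 q [-0.56  0.67  0.76  1.7  -0.53  0.99  0.23]
t 14.35 pos [ 0.6639 -0.0058  0.109 ] yaw -1.7647 stand-frame xy [ 0.0004 -0.0001] relyaw -1.6577 F [-1.3 -0.4  8.8] M [-0.45  0.66  0.5 ] tilt [ 0. -0. -1.] gw 0.435 ff 45.0 q [-0.56  0.67  0.77  1.7  -0.54  0.99  0.21]
t 14.55 pos [ 0.6639 -0.0058  0.109 ] yaw -1.7357 stand-frame xy [ 0.0004 -0.0001] relyaw -1.6287 F [-3.3 -1.8  7.8] M [-0.39  0.64  0.18] tilt [ 0.001  0.    -1.   ] gw 0.438 ff 45.0 q [-0.56  0.67  0.76  1.7  -0.53  0.99  0.23]
t 14.75 pos [ 0.6639 -0.0058  0.1091] yaw -1.7059 stand-frame xy [ 0.0004 -0.0001] relyaw -1.5989 F [-2.5 -1.5  7.5] M [-0.39  0.62  0.21] tilt [ 0.001  0.    -1.   ] gw 0.435 ff 45.0 q [-0.55  0.66  0.75  1.7  -0.53  0.99  0.26]
t 14.95 pos [ 0.6639 -0.0058  0.1091] yaw -1.676 stand-frame xy [ 0.0004 -0.0001] relyaw -1.569 F [-2.2 -1.9  7.4] M [-0.41  0.63  0.2 ] tilt [ 0.001  0.    -1.   ] gw 0.439 ff 45.0 q [-0.55  0.66  0.74  1.7  -0.52  0.99  0.28]
```

Scaled: -0.0006 m / 0.3 = -0.002.

```bash
cat > m.py <<'E'
from rig import *
import numpy as np
from scipy.spatial.transform import Rotation as Ro
s=state();R=Ro.from_rotvec(s["ee_rot"]).as_matrix()
print(round(float(s["clock"]),2),"yaw",round(float(np.arctan2(-R[1,0],-R[0,0])),4),"z",round(float(s["ee_pos"][2]),4),"M",np.round(s["moment"],2),"F",np.round(s["ft_force"],1),"tq7",np.round(s["joint_torque"],2)[-1])
E
echo '{"sx": [0, 0], "sy": [0, 0], "sz": [-0.002, 0], "yaw": [0, 0]}' | python3 -m creep >/dev/null; python3 m.py;  echo '{"sx": [0, 0], "sy": [0, 0], "sz": [0, 0], "yaw": [0.0048, 0]}' | python3 -m creep >/dev/null; python3 m.py; echo '{"sx": [0, 0], "sy": [0, 0], "sz": [0, 0], "yaw": [0.0048, 0]}' | python3 -m creep >/dev/null; python3 m.py; echo '{"sx": [0, 0], "sy": [0, 0], "sz": [0, 0], "yaw": [0.0048, 0]}' | python3 -m creep >/dev/null; python3 m.py;echo '{"sx": [0, 0], "sy": [0, 0], "sz": [0, 0], "yaw": [0.0048, 0]}' | python3 -m creep >/dev/null; python3 m.py;echo '{"sx": [0, 0], "sy": [0, 0], "sz": [0, 0], "yaw": [0.0048, 0]}' | python3 -m creep >/dev/null; python3 m.py
```

```text
15.15 yaw -1.6772 z 0.1091 M [-0.54  0.37  0.12] F [-2.2 -1.1  6.2] tq7 -0.13
15.35 yaw -1.7081 z 0.1091 M [-0.47  0.49  0.09] F [-1.3 -1.5  5.7] tq7 -0.14
15.55 yaw -1.7379 z 0.1091 M [-0.48  0.45  0.12] F [-2.1 -1.7  6.5] tq7 -0.18
15.75 yaw -1.7655 z 0.1091 M [-0.53  0.42  0.57] F [-1.3 -2.6  5.7] tq7 -0.71
15.95 yaw -1.7952 z 0.1091 M [-0.35  0.46  0.56] F [-2.1 -2.2  6.7] tq7 -0.65
16.15 yaw -1.8248 z 0.1091 M [-0.16  0.38  0.62] F [-1.8 -0.4  6.4] tq7 -0.66
```

Scaled: -0.01 rad / 6.2832 = -0.0016.

```bash
for r in 1; do echo '{"sx": [0, 0], "sy": [0, 0], "sz": [0, 0], "yaw": [-0.0016, 0]}' | python3 -m creep >/dev/null; python3 m.py; echo '{"sx": [0, 0], "sy": [0, 0], "sz": [0, 0], "yaw": [-0.0016, 0]}' | python3 -m creep >/dev/null; python3 m.py; echo '{"sx": [0, 0], "sy": [0, 0], "sz": [0, 0], "yaw": [-0.0016, 0]}' | python3 -m creep >/dev/null; python3 m.py; echo '{"sx": [0, 0], "sy": [0, 0], "sz": [0, 0], "yaw": [-0.0016, 0]}' | python3 -m creep >/dev/null; python3 m.py; done
```

```text
16.35 yaw -1.8162 z 0.1091 M [-0.11  0.45  0.25] F [-1.2 -0.4  6. ] tq7 -0.21
16.55 yaw -1.8064 z 0.1091 M [-0.11  0.35  0.18] F [-0.5 -0.1  6.9] tq7 -0.18
16.75 yaw -1.7965 z 0.1091 M [-0.17  0.32  0.21] F [-1.3 -0.5  6. ] tq7 -0.16
16.95 yaw -1.7865 z 0.1091 M [-0.14  0.39  0.2 ] F [-0.7 -0.3  6.3] tq7 -0.15
```

Careful with the scale: shifts go in shares of 0.3 m and turns go in shares of 360 degrees. That gives: -0.0002 m / 0.3 = -0.0007, -0.0001 m / 0.3 = -0.0003, -0.1 rad / 6.2832 = -0.0159.

```bash
echo '{"sx": [0, 0, 0, 0, 0, 0, 0, 0, 0], "sy": [0, 0, 0, 0, 0, 0, 0, 0, 0], "sz": [-0.0003, -0.0007, -0.0007, -0.0007, -0.0007, -0.0007, -0.0007, -0.0007, 0], "yaw": [-0.008, -0.0159, -0.0159, -0.0159, -0.0159, -0.0159, -0.0159, -0.0159, 0]}' | python3 -m creep >/dev/null; python3 m.py; echo '{"sx": [0, 0, 0, 0, 0, 0, 0, 0, 0], "sy": [0, 0, 0, 0, 0, 0, 0, 0, 0], "sz": [-0.0007, -0.0007, -0.0007, -0.0007, -0.0007, -0.0007, -0.0007, -0.0007, 0], "yaw": [-0.0159, -0.0159, -0.0159, -0.0159, -0.0159, -0.0159, -0.0159, -0.0143, 0]}' | python3 -m creep >/dev/null; python3 m.py; python3 st.py
```

```text
17.85 yaw -1.0374 z 0.1103 M [-0.16  0.72  0.01] F [-2.6  0.8  6.7] tq7 0.33
18.75 yaw -0.2484 z 0.1118 M [-0.4   1.01  0.04] F [-4.6 -1.6  6.5] tq7 0.24
t 18.75 pos [ 0.6624 -0.0057  0.1118] yaw -0.2484 stand-frame xy [-0.0011 -0.0003] relyaw -0.1414 F [-4.6 -1.6  6.5] M [-0.4   1.01  0.04] tilt [-0.003  0.001 -1.   ] gw 0.434 ff 45.0 q [-0.32  0.57  0.38  1.69 -0.25  0.93  1.48]
```

Scaled: -0.009 rad / 6.2832 = -0.0014.

```bash
echo '{"sx": [0, 0, 0], "sy": [0, 0, 0], "sz": [0, 0, 0], "yaw": [-0.0014, 0, 0]}' | python3 -m creep >/dev/null; python3 m.py
python3 - <<'E'
from h import *
P=[get_image("top"),get_image("scene")]
im=cv2.resize(P[1]["color"][150:350,250:450],None,fx=3,fy=3,interpolation=cv2.INTER_CUBIC)
cv2.imwrite("pics/c6.png",im[...,::-1])
for p in P:
  for t in("tray_lip","loupe","timer","tweezers"):
    r=tip_of(p,t);print(t,[(x["pixel"],x["conf"]) for x in r[:1]])
E
```

```text
19.05 yaw -0.2411 z 0.1118 M [-0.37  1.04  0.01] F [-5.3 -1.2  6.9] tq7 0.03
tray_lip []
loupe [([286.2, 240.8], 0.7)]
timer [([426.2, 262.3], 0.68)]
tweezers []
tray_lip [([325.7, 275.1], 0.57)]
loupe [([272.1, 262.4], 0.79)]
timer [([377.1, 328.5], 0.81)]
tweezers [([413.3, 292.4], 0.72)]
```

View pics/c6.png

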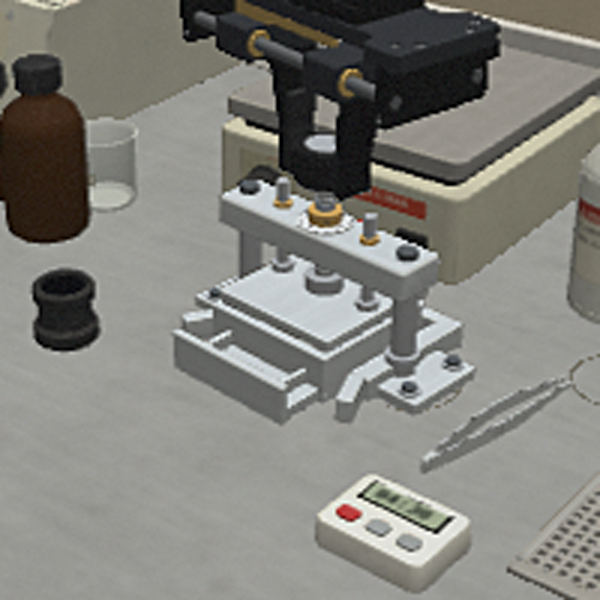

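The fingers still grip the knob (crop (322,160)), the lid sits slightly above the tray, the lip is in place at (230,375), and the bystanders are undisturbed. Handing in.

```bash
python3 -c "from rig import *; print(close_job())"
```

```text
the job is handed in; nothing more can be done
None
```

The job is handed in: I pushed the tray in until it stopped against the end stop, screwed the knob down to its hard stop, and backed it off a quarter turn (about 1.57 rad by wrist angle), still gripped; the loupe, timer and tweezers look undisturbed in the last picture, and the clock read about 19 s of the 72 s.

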